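# Unlock the hand blender and poise it over the glass

### The job

Press the charging dock's pedal right down to its stop so that the latch frees the hand blender and it pops up. Then draw the blender out of the dock and finish while holding it in the air in the gripper, leaned about halfway over (some 45 degrees), with its steel head over the middle of the drinking glass and a little above the rim without touching it. Leave the glass and the other things on the worktop where they stand.

Things in the scene. Friction and masses are not known exactly. Their poses are not given: they have to be found in the camera images.
- dock: Grey and metal charging dock, fixed to the worktop, 200 mm long. Origin at worktop height on the axis of its round well (outer diameter 54, bore 33, mouth 88 mm high) where the blender stands; z up. In its -y direction: a grey post 119 mm high, 31 to 67 mm from the well's axis, whose latch bolt reaches over the blender's collar; beyond it the pedal stretches on in -y.
- dock_pedal (a joint): Angle of the dock's spring pedal: 0 up (rest), 0.28 rad down at its stop. Hinge line along the dock's x, 66 mm high, 76 mm from the well's axis. On the tread it takes 4 N to start, 10 N at the stop, 18 mm down; it springs back. Past about half of the stroke the bolt leaves the collar and a spring lifter raises the blender 16 mm; it stays up, free to lift, when the pedal is let go.
- pedal_pad (a point): Middle of the top of the pedal's black tread (44 mm wide, 36 mm along the pedal), 142 mm from the well's axis in the dock's -y direction, 76 mm above the worktop at rest; moves with the pedal.
- blender: Cordless hand blender, round stick 184 mm long, 0.26 kg, head down in the well. Origin: centre of the head's flat lower end (12 mm above the worktop while latched, 28 mm popped up); z along the stick to the handle. Steel head 30 mm and tube 28 mm in diameter up to 84 mm; black collar 46 mm, 84 to 92 mm; white handle 32 mm in diameter, 92 to 172 mm; black domed cap to 184 mm.
- blender_grip (a point): On the blender's axis, 150 mm from the head end: a good place on the handle (32 mm in diameter) to hold it.
- blender_head (a point): Centre of the flat end of the blender's head (same point as the blender's origin).
- glass: Clear drinking glass, slightly tapered, 80 mm in diameter at the rim and 91 mm high, standing loose on the worktop to the right of the dock. Origin at the centre of its underside, z up.
- glass_rim (a point): Centre of the glass's open mouth, level with the rim, 91 mm above the worktop.
- jam_jar: Bystander: jar 58 x 62 x 99 mm behind the dock. Origin at the centre of its underside.
- tea_tin: Bystander: round tin 75 mm in diameter, 58 mm high, behind the dock. Origin at the centre of its underside.
- lemon: Bystander: lemon 71 x 53 x 51 mm, behind the pedal. Origin at its underside.
- pepper_mill: Bystander: wooden pepper mill 58 mm in diameter, 150 mm high, behind the glass. Origin at the centre of its underside.
- salt_shaker: Bystander: salt shaker 44 mm in diameter, 90 mm high, behind and left of the glass. Origin at the centre of its underside.
Things that resemble listed ones, but are neither listed nor needed, are in the scene too. What is shaped like the blender but orange is not meant.

How it is judged:
On the way, in this order (a step that is already met when the one before it is completed fails the run):
1. the pedal is pressed down to its stop while the blender stands in the dock (value of joint dock_pedal above 0.262 rad and horizontal distance between blender_head and dock below 0.01 m), for 0.1 s.
2. the blender is drawn up out of the well (z of blender_head in the frame of dock above 0.092 m and contact force between the fingers and blender above 1 N), for 0.1 s.
At the end, for the whole second after the job is handed in: The gripper holds the blender still, leaned 30 to 60 degrees with its head lowest, the middle of the head end within 30 mm (level) of the glass's axis and 11 to 99 mm above the rim; it touches neither glass nor dock; the glass stands upright within 25 mm of its start (angle between blender's own z axis and vertical between 0.52 and 1.05 rad and horizontal distance between blender_head and glass_rim below 0.03 m and height (world z) of blender_head between 0.102 and 0.19 m and contact force between the fingers and blender above 1 N and contact force between blender and glass below 0.1 N and contact force between blender and dock below 0.1 N and linear speed of blender below 0.03 m/s and angle between glass's own z axis and vertical below 0.1 rad and distance of glass from where it was at the start of the episode below 0.025 m); the arm keeps its last pose, push and grip.
It fails at once if the glass is knocked over or pushed away (angle between glass's own z axis and vertical above 0.4 rad or distance of glass from where it was at the start of the episode above 0.04 m).
It fails at once if another thing on the worktop is pushed away (distance of any of jam_jar, tea_tin, lemon, pepper_mill, salt_shaker from where it was at the start of the episode above 0.03 m).
It also fails if it takes over 58 s, if anything falls off the work surface, if the arm or the gripper's body presses on something with over 40 N, if the wrist force passes 120 N, or if a joint passes its speed limit or range.

### The arm

A 6-joint arm with a two-finger parallel gripper is mounted at the origin on a cart in front of the work surface, level with it; the furniture and walls round the work are solid. World frame = base frame: x ahead of the robot, y to its left, z up, the work surface at z = 0. Lengths are in m, angles in rad, forces in N, time in s.
With the tool pointing down it reaches from about 0.425 to 0.95 m from the base axis. Payload 3.5 kg.
Tool frame: the origin (TCP) lies at the centre of the arm's flange, where the gripper is bolted on; the fingertips stand 173 mm ahead of it and the grasp point (between the pads) lies 155 mm ahead of it (ctrl.tcp_to_grasp is the distance from the TCP to the grasp point, in m); z points along the fingers, x is the direction in which the jaws open and shut, and the axes are right-handed (so a half turn about z gives the same grasp; the last joint's range is limited). The gripper opens to 85 mm and grips with 20 to 120 N. Pads are 22 mm wide; open, the fingers measure 114 mm over their backs; the gripper's body (76 mm by 85 mm) begins 54 mm behind the grasp point. The pads swing forward as they close: fully open they stand 13 mm farther back than shut.
Start: joints at [-1.264, 0.286, 1.577, -0, 1.279, -0.15], TCP at [0.298, -0.606, 0.405] pointing down, gripper open.
Joint ranges: [-2.77, 2.77], [-0.9, 2.22], [0.21, 2.48], [-1.53, 4.67], [0.24, 2.81], [-2.84, 2.84]. Speed limits (rad/s): [2.79, 2.79, 3.14, 3.14, 3.14, 3.14].

### API

Orientations are given as a unit quaternion [x, y, z, w].
In Python, from plant import readout, imaging, ctrl, spotter gives the robot as it stands.
- The arm moves only by the tool apply_moves, never from a script. Its argument "steps" is a list of rows, each an object of numbers: "tx", "ty", "tz": the shift along the tool's x, y, z in mm; "wx", "wy", "wz": the turn, a rotation vector about the tool's x, y, z in rad. In form: [{"tx": .., "ty": .., "tz": .., "wx": .., "wy": .., "wz": ..}, ...]. A call has 1 to 12 rows; each row is the pose to reach, as a shift and turn from the pose commanded when the call began, along the tool's axes at that moment; what a row does not reach only later rows make up. A row lasts 1/10 s, in which the tool goes at most 50 mm and 8.59 degrees, less where a joint would pass 70% of its speed; a pose out of reach is approached as far as the arm can. A call with a gripper value outside its range is refused whole. "hand" is the opening, from 0 (shut) to 1 (fully open), set as the call begins (left out, the last holds). The fingers move at their own pace and stop on an object; "force" is the grip in N (left out, the last holds). Time passes only in rows, so rows that repeat a pose let the fingers close. It gives the time, the measured TCP pose, the force and the opening at its end, in the units of the state.
- readout.get_state(): the state, without advancing time (a new reading comes with each control period).
- imaging.read_camera(name): name is "side" or "top"; returns a dict with "img" (384x512x3 uint8, red, green, blue), "vfov" (degrees; the focal length in pixels is half the picture's height over the tangent of half this angle, whatever the lens; pixels are square), "cx", "cy" (the principal point, pixels), "k1" (the pictures are not rectified: a ray, as slopes to the right and down, at radius r is drawn at 1 + k1 r^2 times it, then the intrinsics apply), "R" (3x3) and "t" (3): a world point X has camera coordinates R X + t. Camera axes: x right, y down, z forward; pixel columns grow to the right and rows downward; lengths in m; the calibration is good to about 2 mm. A picture is of the moment at which its call begins. There is no depth.
- ctrl.sign_off(): hands the job in, once; it reports no verdict.
Trained networks look in the newest picture that a camera, given by its name, has taken for a name from the list of things; names that differ only in an ending like _2 or _b are one class to them, and where a whole thing is asked for, a point or a joint stands for the part that bears it (a point fixed in the world has none). Each returns a list of dicts, best first, with "confidence" (0 to 1); they miss things now and then, are a little off and sometimes report something else, mostly with a low value. They report only what shows in the picture. A call takes as long as a camera call. They do not tell look-alikes from the thing itself.
- spotter.trace(camera, label): "region" (384x512 bool, what is visible of it) and "uv" ([column, row] in pixels, amid what is visible of it).
The state is a dict: "time": time; "qpos": joint angles; "dq": joint speeds; "joint_efforts": joint torques, N m; "eef_pos": TCP position; "tcp_rot": TCP orientation; "contact_force": force on the tool from outside, world axes, zero at the start; "wrist_torque": the same for the moment, N m; "opening": opening from 0.0 (shut) to 1.0 (fully open).
Only numpy, scipy, OpenCV 4.12 (cv2) and the standard library are available. Lean on these libraries where they do the work, as an engineer would, in place of code of your own. Each camera call takes 0.05 s, during which the arm holds its last target.

## Working session

There is one attempt and no reset: what is moved stays moved. The work goes in short steps, Python scripts to look and compute and a tool call to move; the robot and the scene stay as the last step left them, time stands still between calls to the robot, and variables do not carry over. Pictures are saved under pics/ and viewed, and the job is handed in when it is done.

Besides the shell and the picture viewer there is one more tool, called as name([rows], argument=value, ...), one row to a line, values as JSON. apply_moves: Moves the arm, as the interface text tells. Its arguments: {"type":"object","properties":{"steps":{"type":"array","items":{"type":"object","properties":{"tx":{"type":"number"},"ty":{"type":"number"},"tz":{"type":"number"},"wx":{"type":"number"},"wy":{"type":"number"},"wz":{"type":"number"}}}},"hand":{"type":"number"},"force":{"type":"number"}},"required":["steps"]}

```bash
ls; mkdir -p pics; python3 - <<'E'
from plant import readout, imaging, ctrl, spotter
import cv2
print(readout.get_state(), ctrl.tcp_to_grasp)
for n in ("side","top"):
    c=imaging.read_camera(n)
    cv2.imwrite(f"pics/{n}0.png",cv2.cvtColor(c["img"],cv2.COLOR_RGB2BGR))
    print(n,{k:c[k] for k in c if k!="img"})
E
```

```text
pics
{'time': 0.0, 'qpos': array([-1.26400721e+00,  2.87189808e-01,  1.57821431e+00,  3.40604203e-05,
        1.27862224e+00, -1.49994771e-01]), 'dq': array([-0.00025798,  0.00093807,  0.00097972,  0.00088873,  0.00183381,
       -0.00127388]), 'joint_efforts': array([-5.10315749e-04, -4.05983806e+01, -2.92623907e+01, -1.07672797e-04,
        5.77607731e-03,  2.07012767e-07]), 'eef_pos': array([ 0.29767044, -0.60552864,  0.40331039]), 'tcp_rot': array([ 8.48838334e-01, -5.28651115e-01, -9.14601442e-04, -8.02810885e-04]), 'contact_force': array([-0.43623822,  1.02509384, -0.28062904]), 'wrist_torque': array([0.03291767, 0.0129928 , 0.02372123]), 'opening': 0.9985254507804882} 0.1547
side {'vfov': 43.06346524083409, 'cx': 260.9065678678116, 'cy': 186.46358201322934, 'k1': 0.04589084250001501, 'R': array([[-0.17670301, -0.98414805, -0.01512134],
       [-0.56058945,  0.11325741, -0.82031227],
       [ 0.80902133, -0.13647479, -0.57171595]]), 't': array([0.32545903, 0.38154374, 0.81844799])}
top {'vfov': 48.03517141161872, 'cx': 253.8032394912642, 'cy': 186.84639182168112, 'k1': -0.023557359470557076, 'R': array([[-9.01469610e-04, -9.99997609e-01,  1.99236119e-03],
       [-9.84347332e-01,  5.36229549e-04, -1.76238596e-01],
       [ 1.76237106e-01, -2.12004916e-03, -9.84345462e-01]]), 't': array([0.25090043, 0.52832145, 1.14926597])}
```

View pics/side0.png

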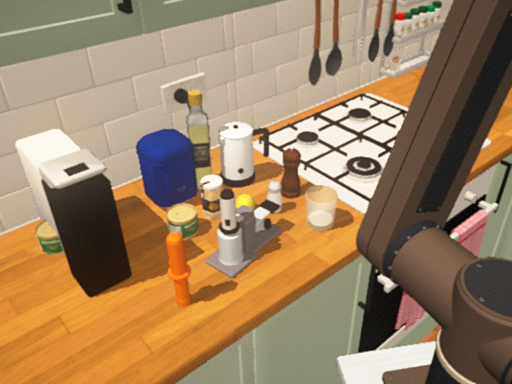

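View pics/top0.png

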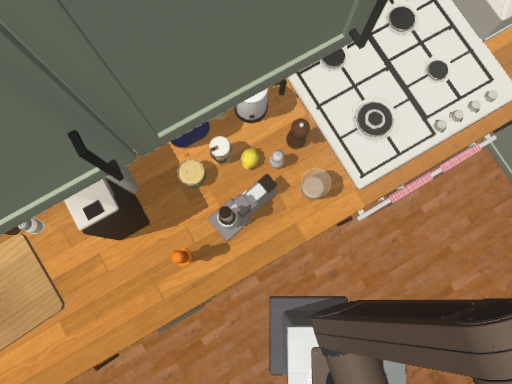

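```bash
cat > h.py <<'E'
import numpy as np, cv2
from plant import readout, imaging, ctrl, spotter
from scipy.spatial.transform import Rotation as Ro
def K(c):
    f=c["img"].shape[0]/2/np.tan(np.radians(c["vfov"]/2)); return f
def proj(c,X):
    X=np.atleast_2d(X); p=X@c["R"].T+c["t"]; s=p[:,:2]/p[:,2:]
    r2=(s**2).sum(1,keepdims=True); s=s*(1+c["k1"]*r2)
    return s*K(c)+[c["cx"],c["cy"]]
def ray(c,uv):
    d=(np.array(uv,float)-[c["cx"],c["cy"]])/K(c); s=d.copy()
    for _ in range(20): s=d/(1+c["k1"]*(s@s))
    o=-c["R"].T@c["t"]; v=c["R"].T@np.array([s[0],s[1],1]); return o,v/np.linalg.norm(v)
def onz(c,uv,z):
    o,v=ray(c,uv); return o+v*(z-o[2])/v[2]
def crop(c,x0,y0,x1,y1,name,k=4):
    im=cv2.cvtColor(c["img"],cv2.COLOR_RGB2BGR)[y0:y1,x0:x1]
    cv2.imwrite(name,cv2.resize(im,None,fx=k,fy=k,interpolation=cv2.INTER_CUBIC))
E
python3 - <<'E'
from h import *
import pickle
cs={n:imaging.read_camera(n) for n in("side","top")}
pickle.dump(cs,open("c0.pkl","wb"))
crop(cs["side"],150,160,350,310,"pics/s1.png"); crop(cs["top"],160,110,345,270,"pics/t1.png")
for l in ["dock","dock_pedal","blender","glass","jam_jar","tea_tin","lemon","pepper_mill","salt_shaker"]:
    for n in cs:
        print(l,n,[(np.round(d["uv"],1).tolist(),round(d["confidence"],2),int(d["region"].sum())) for d in spotter.trace(n,l)][:3])
E
```

```text
dock side [([246.6, 240.1], 0.67, 2860)]
dock top [([246.0, 202.4], 0.92, 1698)]
dock_pedal side [([265.1, 208.2], 0.71, 381), ([292.7, 178.1], 0.46, 898)]
dock_pedal top [([265.2, 185.3], 0.76, 448)]
blender side [([225.6, 213.1], 0.94, 751), ([178.5, 269.6], 0.66, 1226)]
blender top [([224.7, 216.4], 0.73, 262), ([315.5, 183.3], 0.62, 745), ([274.1, 157.4], 0.29, 203)]
glass side [([318.8, 205.1], 0.63, 1270)]
glass top [([313.2, 184.1], 0.95, 754)]
jam_jar side [([211.9, 194.0], 0.83, 768), ([227.6, 214.2], 0.7, 717)]
jam_jar top [([221.9, 147.4], 0.78, 503)]
tea_tin side [([184.8, 218.7], 0.71, 931)]
tea_tin top [([195.3, 171.5], 0.77, 669)]
lemon side [([244.7, 201.7], 0.56, 223)]
lemon top [([250.8, 157.5], 0.78, 303), ([258.4, 187.9], 0.66, 463)]
pepper_mill side [([287.7, 173.9], 0.98, 877)]
pepper_mill top [([296.1, 133.4], 0.59, 499)]
salt_shaker side [([274.9, 194.9], 0.62, 285)]
salt_shaker top [([276.6, 159.6], 0.5, 211)]
```

View pics/s1.png

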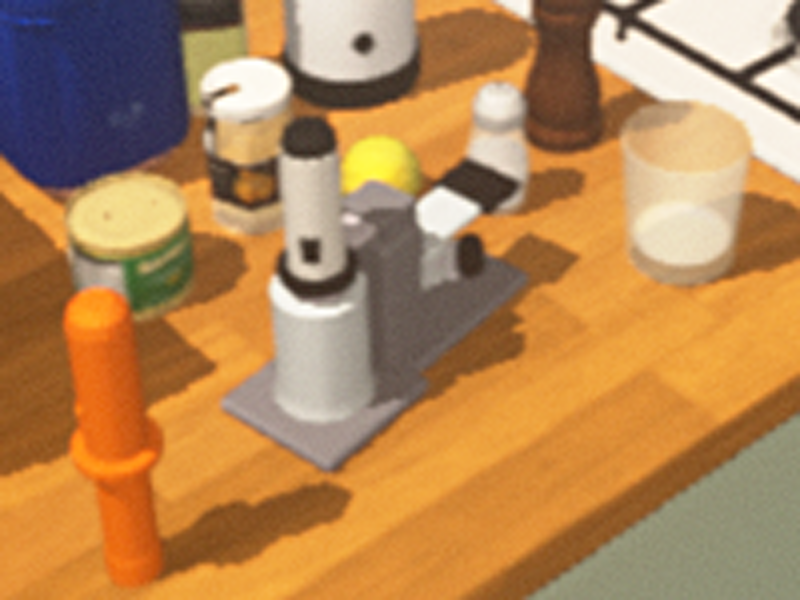

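View pics/t1.png

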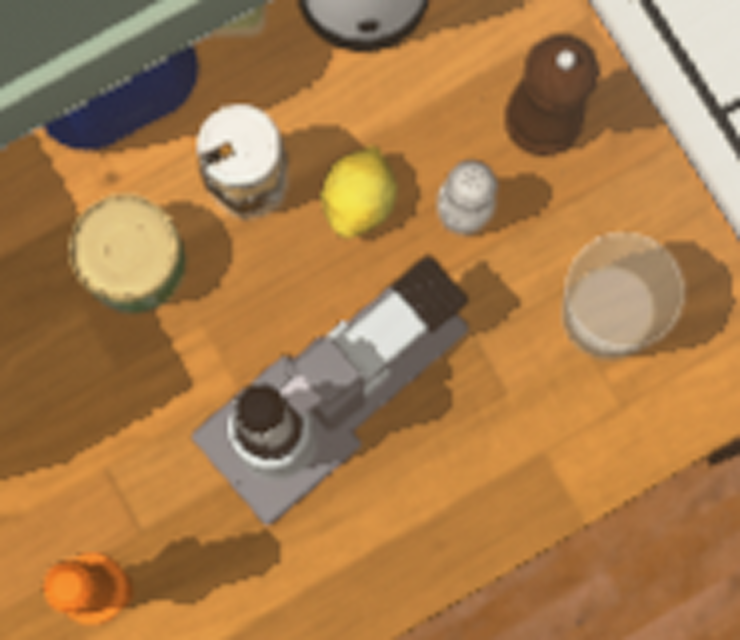

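```bash
python3 - <<'E'
from h import *
import pickle
cs=pickle.load(open("c0.pkl","rb"));S,T=cs["side"],cs["top"]
def tri(a,b):
    (o1,v1),(o2,v2)=ray(S,a),ray(T,b)
    A=np.stack([v1,-v2],1); k=np.linalg.lstsq(A,o2-o1,rcond=None)[0]
    p,q=o1+k[0]*v1,o2+k[1]*v2; return (p+q)/2,np.linalg.norm(p-q)
def s(u,v):return (150+u/4,160+v/4)
def t(u,v):return (160+u/4,110+v/4)
print("cap",tri(s(310,140),t(262,403)))
print("collar",tri(s(316,275),t(268,424)), "want z .1")
print("tread",tri(s(481,186),t(430,292)),onz(S,s(481,186),.076),onz(T,t(430,292),.076))
print("glassrim",tri(s(686,135),t(624,291)),onz(S,s(686,135),.091),onz(T,t(624,291),.091))
print("well base side z0",onz(S,s(324,395),.005))
for p in [(193,436),(270,522)]: print("plate",onz(T,t(*p),.008))
print(onz(S,s(222,404),.008),onz(S,s(332,470),.008),onz(S,s(527,275),.008))
for n,u,v,z in [("salt",470,180,.09),("mill",562,60,.15),("lemon",360,190,.04),("jar",240,140,.099),("tin",128,250,.058)]: print(n,onz(T,t(u,v),z))
# counter front edge
print("edge",onz(T,t(400,640),0),onz(T,t(740,450),0))
E
```

```text
cap (array([0.44512901, 0.319728  , 0.18303878]), np.float64(0.00017476046837946587))
collar (array([0.44224665, 0.32151088, 0.09302293]), np.float64(0.0004211318886041287)) want z .1
tread (array([0.53478008, 0.21190556, 0.06957056]), np.float64(0.0026734569728537206)) [0.52621623 0.21219353 0.076     ] [0.53382502 0.21343956 0.076     ]
glassrim (array([0.53142888, 0.08417022, 0.09196649]), np.float64(6.703727953310222e-05)) [0.5327095 0.0837121 0.091    ] [0.53161895 0.08405886 0.091     ]
well base side z0 [0.43991733 0.32196598 0.005     ]
plate [0.44307384 0.37940763 0.008     ]
plate [0.38256942 0.32435575 0.008     ]
[0.44071499 0.38063141 0.008     ] [0.37677612 0.32541789 0.008     ] [0.51899254 0.18481862 0.008     ]
salt [0.60838956 0.18631126 0.09      ]
mill [0.67337807 0.12911878 0.15      ]
lemon [0.61395488 0.26117524 0.04      ]
jar [0.63395181 0.34178477 0.099     ]
tin [0.56687999 0.42144977 0.058     ]
edge [0.30102053 0.23333028 0.        ] [ 0.43355838 -0.00922646  0.        ]
```

```bash
cat >> h.py <<'E'
def dockpts(x,y,th):
    R=Ro.from_euler("z",th).as_matrix(); o=np.array([x,y,0])
    a=np.linspace(0,2*np.pi,40); L=[]
    circ=lambda r,z:np.c_[r*np.cos(a),r*np.sin(a),0*a+z]
    L+= [circ(.027,.088),circ(.027,.008),circ(.023,.104),circ(.016,.184),circ(.016,.108)]
    q=lambda x0,x1,y0,y1,z:np.array([[x0,y0,z],[x1,y0,z],[x1,y1,z],[x0,y1,z],[x0,y0,z]])
    L+=[q(-.022,.022,-.160,-.124,.076),q(-.018,.018,-.067,-.031,.119)]
    return [l@R.T+o for l in L]
def overlay(c,L,x0,y0,x1,y1,name,k=4):
    im=cv2.cvtColor(c["img"],cv2.COLOR_RGB2BGR)[y0:y1,x0:x1]
    im=cv2.resize(im,None,fx=k,fy=k,interpolation=cv2.INTER_CUBIC)
    for l in L:
        p=((proj(c,l)-[x0,y0]+.5)*k).round().astype(np.int32)
        cv2.polylines(im,[p],False,(255,0,255),1)
    cv2.imwrite(name,im)
E
python3 - <<'E'
from h import *
import pickle
cs=pickle.load(open("c0.pkl","rb"))
th=np.arctan2(-.770,.639)+np.pi/2
print(th)
L=dockpts(.4425,.321,th)
a=np.linspace(0,2*np.pi,40); L.append(np.c_[.532+.04*np.cos(a),.084+.04*np.sin(a),0*a+.091])
overlay(cs["side"],L,190,170,350,290,"pics/so1.png",5)
overlay(cs["top"],L,200,150,345,250,"pics/to1.png",5)
E
```

```text
0.6926909342076123
```

View pics/so1.png

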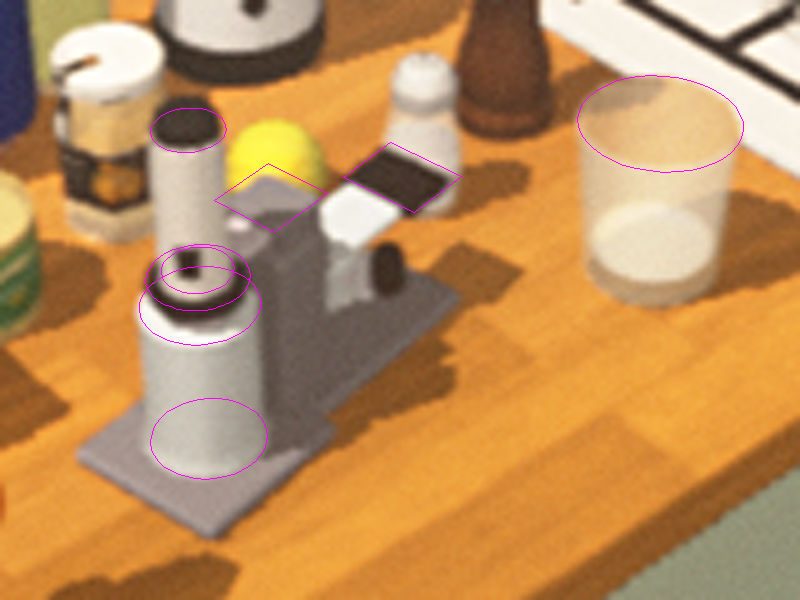

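View pics/to1.png

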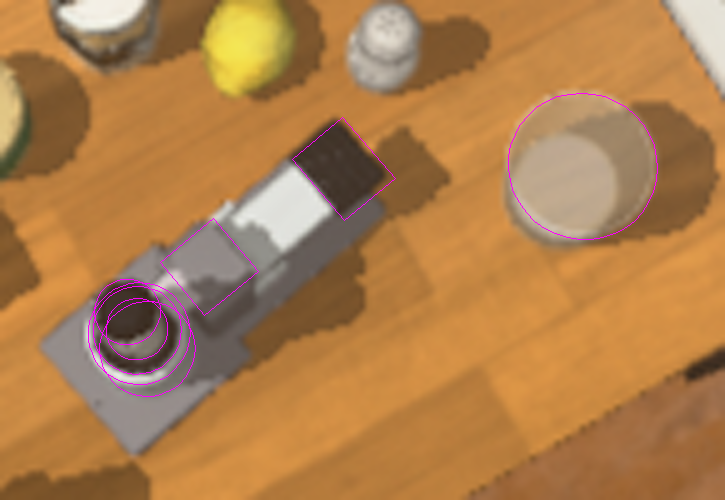

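```bash
python3 - <<'E'
from h import *
import pickle
cs=pickle.load(open("c0.pkl","rb"));S,T=cs["side"],cs["top"]
# cabinet lower front edge: line in side & top. print z=const intersections to compare
for z in (.35,.4,.45,.5,.55,.6,.65):
    print(z,"S",onz(S,(0,62),z)[:2].round(3),onz(S,(290,3),z)[:2].round(3),"T",onz(T,(0,222),z)[:2].round(3),onz(T,(340,46),z)[:2].round(3))
crop(S,0,0,320,120,"pics/s2.png",2)
s=readout.get_state(); print(s["eef_pos"],Ro.from_quat(s["tcp_rot"]).as_matrix().round(3))
E
```

```text
0.35 S [0.883 0.821] [ 1.265e+00 -1.000e-03] T [0.401 0.77 ] [0.789 0.061]
0.4 S [0.736 0.772] [1.075 0.044] T [0.397 0.741] [0.762 0.072]
0.45 S [0.59  0.722] [0.885 0.088] T [0.392 0.711] [0.735 0.083]
0.5 S [0.444 0.672] [0.695 0.133] T [0.387 0.682] [0.708 0.094]
0.55 S [0.298 0.623] [0.505 0.178] T [0.382 0.652] [0.681 0.105]
0.6 S [0.152 0.573] [0.315 0.223] T [0.377 0.622] [0.654 0.116]
0.65 S [0.006 0.524] [0.125 0.267] T [0.373 0.593] [0.627 0.127]
[ 0.29772408 -0.60576396  0.40472146] [[ 0.441 -0.897 -0.   ]
 [-0.897 -0.441  0.   ]
 [-0.    -0.    -1.   ]]
```

View pics/s2.png

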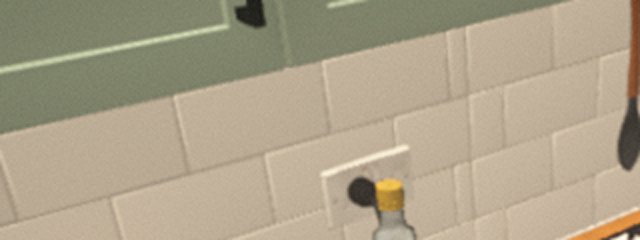

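apply_moves([
  {"tx": -629, "ty": -572, "tz": 105},
  {"tx": -629, "ty": -572, "tz": 105},
  {"tx": -629, "ty": -572, "tz": 105},
  {"tx": -629, "ty": -572, "tz": 105},
  {"tx": -629, "ty": -572, "tz": 105},
  {"tx": -629, "ty": -572, "tz": 105},
  {"tx": -629, "ty": -572, "tz": 105},
  {"tx": -629, "ty": -572, "tz": 105},
  {"tx": -629, "ty": -572, "tz": 105},
  {"tx": -629, "ty": -572, "tz": 105},
  {"tx": -629, "ty": -572, "tz": 105},
  {"tx": -629, "ty": -572, "tz": 105},
], hand=0, force=60)

```text
$.steps[0]: bad value
```

apply_moves([
  {"tx": -37, "ty": -33.6, "tz": 6},
  {"tx": -74, "ty": -67, "tz": 12},
  {"tx": -111, "ty": -101, "tz": 18},
  {"tx": -148, "ty": -134, "tz": 24},
  {"tx": -185, "ty": -168, "tz": 30},
  {"tx": -222, "ty": -202, "tz": 36},
  {"tx": -259, "ty": -235, "tz": 42},
  {"tx": -296, "ty": -269, "tz": 48},
  {"tx": -333, "ty": -302, "tz": 54},
  {"tx": -370, "ty": -336, "tz": 60},
], hand=0, force=60)

```text
$.steps[0]: bad value
```

apply_moves([
  {"tx": -37, "ty": -34, "tz": 6, "wx": 0, "wy": 0, "wz": 0},
  {"tx": -74, "ty": -67, "tz": 12, "wx": 0, "wy": 0, "wz": 0},
  {"tx": -111, "ty": -101, "tz": 18, "wx": 0, "wy": 0, "wz": 0},
  {"tx": -148, "ty": -134, "tz": 24, "wx": 0, "wy": 0, "wz": 0},
  {"tx": -185, "ty": -168, "tz": 30, "wx": 0, "wy": 0, "wz": 0},
  {"tx": -222, "ty": -202, "tz": 36, "wx": 0, "wy": 0, "wz": 0},
  {"tx": -259, "ty": -235, "tz": 42, "wx": 0, "wy": 0, "wz": 0},
  {"tx": -296, "ty": -269, "tz": 48, "wx": 0, "wy": 0, "wz": 0},
  {"tx": -333, "ty": -302, "tz": 54, "wx": 0, "wy": 0, "wz": 0},
  {"tx": -370, "ty": -336, "tz": 60, "wx": 0, "wy": 0, "wz": 0},
], hand=0, force=60)

```text
time: 2.1
eef_pos: [0.4352, -0.1268, 0.3454]
tcp_rot: [0.849, -0.529, 0.001, -0.0]
contact_force: [0.6, -1.2, -0.6]
opening: -0.005
```

apply_moves([
  {"tx": -260, "ty": -237, "tz": 45, "wx": 0, "wy": 0, "wz": 0},
  {"tx": -260, "ty": -237, "tz": 45, "wx": 0, "wy": 0, "wz": 0},
  {"tx": -260, "ty": -237, "tz": 45, "wx": 0, "wy": 0, "wz": 0},
  {"tx": -260, "ty": -237, "tz": 45, "wx": 0, "wy": 0, "wz": 0},
  {"tx": -260, "ty": -237, "tz": 45, "wx": 0, "wy": 0, "wz": 0},
  {"tx": -260, "ty": -237, "tz": 45, "wx": 0, "wy": 0, "wz": 0},
  {"tx": -260, "ty": -237, "tz": 45, "wx": 0, "wy": 0, "wz": 0},
  {"tx": -260, "ty": -237, "tz": 45, "wx": 0, "wy": 0, "wz": 0},
  {"tx": -260, "ty": -237, "tz": 45, "wx": 0, "wy": 0, "wz": 0},
])

```text
time: 3.0
eef_pos: [0.5331, 0.2104, 0.2997]
tcp_rot: [0.85, -0.527, -0.0, 0.0]
contact_force: [0.1, 0.1, 0.1]
opening: 0.005
```

```bash
python3 - <<'E'
from h import *
S=imaging.read_camera("side");T=imaging.read_camera("top")
crop(S,150,60,410,255,"pics/s3.png",3);crop(T,150,90,410,285,"pics/t3.png",3)
s=readout.get_state();print(s["time"],s["qpos"].round(3),s["eef_pos"],s["contact_force"])
E
```

```text
3.1 [ 1.960e-01  1.720e-01  1.915e+00 -1.000e-03  1.054e+00  1.310e+00] [0.53303697 0.20849726 0.30012913] [ 0.13851983 -0.3663253  -0.35242561]
```

View pics/s3.png

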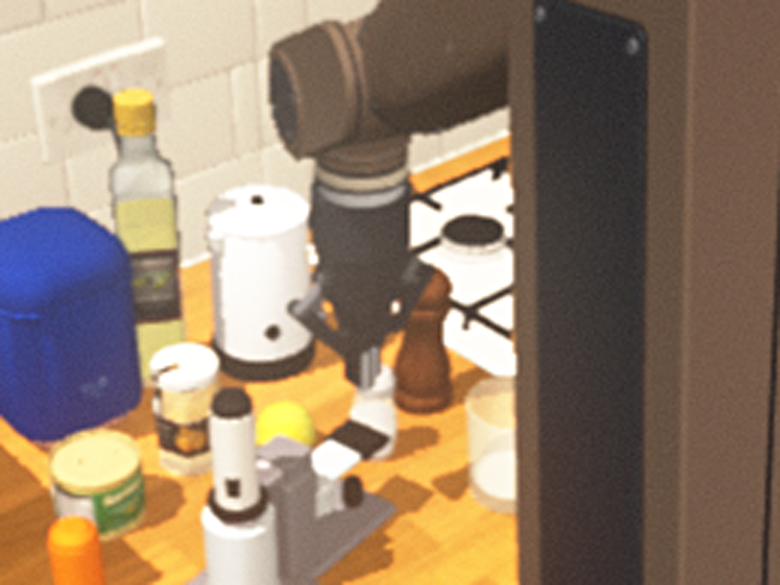

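View pics/t3.png

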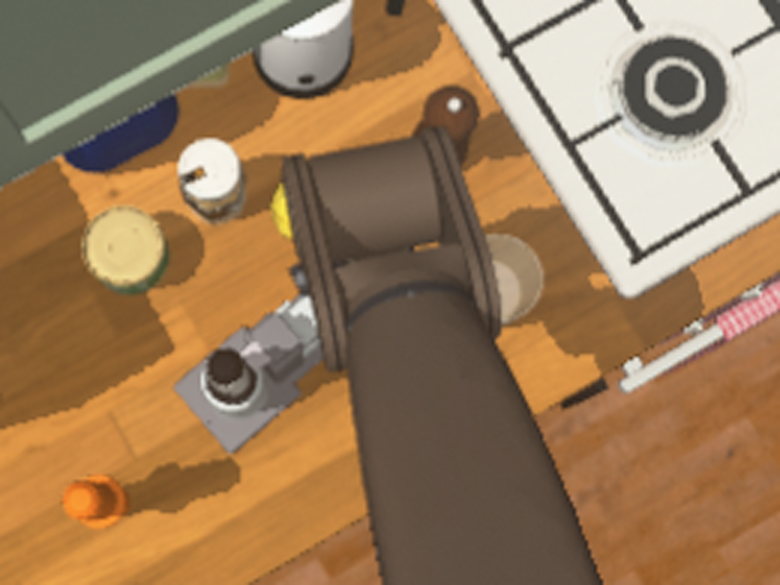

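apply_moves([
  {"tx": 0, "ty": 0, "tz": 20, "wx": 0, "wy": 0, "wz": 0},
  {"tx": 0, "ty": 0, "tz": 40, "wx": 0, "wy": 0, "wz": 0},
  {"tx": 0, "ty": 0, "tz": 48, "wx": 0, "wy": 0, "wz": 0},
  {"tx": 0, "ty": 0, "tz": 52, "wx": 0, "wy": 0, "wz": 0},
  {"tx": 0, "ty": 0, "tz": 55, "wx": 0, "wy": 0, "wz": 0},
  {"tx": 0, "ty": 0, "tz": 58, "wx": 0, "wy": 0, "wz": 0},
  {"tx": 0, "ty": 0, "tz": 61, "wx": 0, "wy": 0, "wz": 0},
  {"tx": 0, "ty": 0, "tz": 61, "wx": 0, "wy": 0, "wz": 0},
])

```text
time: 3.9
eef_pos: [0.5339, 0.2087, 0.2409]
tcp_rot: [0.849, -0.528, 0.001, 0.0]
contact_force: [-2.3, -4.2, 6.6]
opening: -0.001
```

apply_moves([
  {"tx": 0, "ty": 0, "tz": 3, "wx": 0, "wy": 0, "wz": 0},
  {"tx": 0, "ty": 0, "tz": 6, "wx": 0, "wy": 0, "wz": 0},
  {"tx": 0, "ty": 0, "tz": 8, "wx": 0, "wy": 0, "wz": 0},
  {"tx": 0, "ty": 0, "tz": 10, "wx": 0, "wy": 0, "wz": 0},
  {"tx": 0, "ty": 0, "tz": 10, "wx": 0, "wy": 0, "wz": 0},
])

```text
time: 4.4
eef_pos: [0.534, 0.209, 0.2317]
tcp_rot: [0.849, -0.528, 0.001, -0.0]
contact_force: [-3.4, -4.6, 9.9]
opening: 0.001
```

apply_moves([
  {"tx": 0, "ty": 0, "tz": 1, "wx": 0, "wy": 0, "wz": 0},
  {"tx": 0, "ty": 0, "tz": 2, "wx": 0, "wy": 0, "wz": 0},
  {"tx": 0, "ty": 0, "tz": 2, "wx": 0, "wy": 0, "wz": 0},
])

```text
time: 4.7
eef_pos: [0.5343, 0.2091, 0.2311]
tcp_rot: [0.849, -0.528, 0.001, 0.0]
contact_force: [-7.0, -4.2, 15.4]
opening: 0.002
```

apply_moves([
  {"tx": 0, "ty": 0, "tz": 1, "wx": 0, "wy": 0, "wz": 0},
  {"tx": 0, "ty": 0, "tz": 1.5, "wx": 0, "wy": 0, "wz": 0},
  {"tx": 0, "ty": 0, "tz": 1.5, "wx": 0, "wy": 0, "wz": 0},
  {"tx": 0, "ty": 0, "tz": 1.5, "wx": 0, "wy": 0, "wz": 0},
])

```text
time: 5.1
eef_pos: [0.5344, 0.2092, 0.2309]
tcp_rot: [0.849, -0.528, 0.001, 0.0]
contact_force: [-9.1, -5.1, 22.2]
opening: -0.001
```

```bash
python3 - <<'E'
from h import *
S=imaging.read_camera("side")
crop(S,190,130,330,235,"pics/s4.png",5)
s=readout.get_state();print(s["time"],s["qpos"].round(3),s["eef_pos"],s["contact_force"])
E
```

```text
5.15 [ 1.970e-01  2.730e-01  1.942e+00 -1.000e-03  9.260e-01  1.310e+00] [0.53439104 0.20919092 0.23085066] [-9.31759013 -4.89439538 21.72764126]
```

View pics/s4.png

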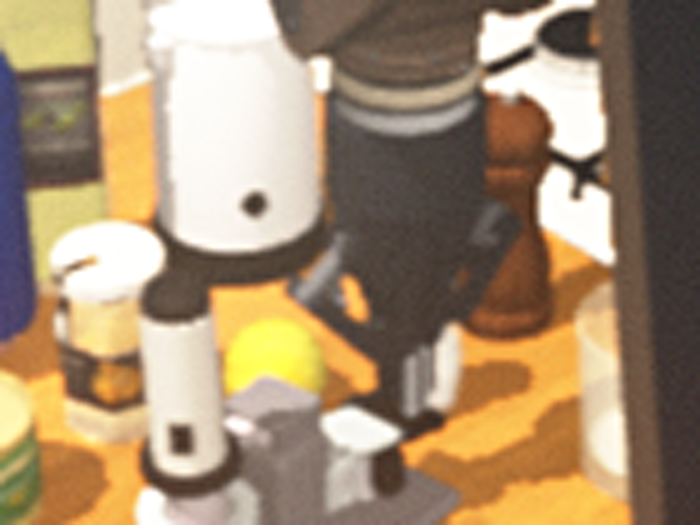

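```bash
python3 - <<'E'
from h import *
import pickle
T=pickle.load(open("c0.pkl","rb"))["top"]
# wrist outline in pics/t3 (scale3, off 150,90), TCP (.533,.2085,.300)
for u,v in [(288,165),(435,130),(495,320),(335,365),(455,150)]:
    for z in (.40,.45): 
        p=onz(T,(150+u/3,90+v/3),z); print((u,v),z,(p-[.533,.2085,0]).round(3)[:2], (p[:2]-[.533,.2085])@[.877,.48])
E
```

```text
(288, 165) 0.4 [0.016 0.058] 0.04220560260878062
(288, 165) 0.45 [0.002 0.057] 0.02948491259151604
(435, 130) 0.4 [ 0.04  -0.039] 0.01650231885474846
(435, 130) 0.45 [ 0.025 -0.034] 0.005341510899493986
(495, 320) 0.4 [-0.087 -0.076] -0.11274875799684822
(495, 320) 0.45 [-0.095 -0.068] -0.11606557067874969
(335, 365) 0.4 [-0.116  0.028] -0.08865532229621347
(335, 365) 0.45 [-0.122  0.029] -0.09343431850770828
(455, 150) 0.4 [ 0.027 -0.052] -0.0017744111794695684
(455, 150) 0.45 [ 0.012 -0.046] -0.011826040105095054
```

```bash
python3 - <<'E'
from h import *
s=readout.get_state(); q=s["qpos"]
Rm=Ro.from_quat(s["tcp_rot"])
def fk(q1,q23,q4,q5,q6): return Ro.from_euler("Z",q1)*Ro.from_euler("Y",q23)*Ro.from_euler("ZYZ",[q4,q5,q6+np.pi])
print((fk(q[0],q[1]+q[2],q[3],q[4],q[5]).inv()*Rm).magnitude())
for ang in (45,40):
 for dd in (-61,-75,-90,-40,0,30):
  d=np.array([np.cos(np.radians(dd)),np.sin(np.radians(dd)),0])
  # tilt: tool z from -up to -(sin d+cos up): rotate about axis  up x d
  ax=np.cross([0,0,1],d); Rt=Ro.from_rotvec(ax*np.radians(ang))*Rm
  a=np.sin(np.radians(ang))*d+np.cos(np.radians(ang))*np.array([0,0,1])
  w=np.array([.532,.084,.145])+.405*a
  q1=np.arctan2(w[1],w[0])-np.arcsin(.1/np.hypot(w[0],w[1])); q23=1.95
  print(ang,dd,w.round(2),round(q1,2),(( Ro.from_euler("Z",q1)*Ro.from_euler("Y",q23)).inv()*Rt).as_euler("ZYZ").round(2)-[0,0,np.pi], "tool rotvec",Rm.inv().apply(ax*np.radians(ang)).round(2))
E
```

```text
5.160358992368323e-16
45 -61 [ 0.67 -0.17  0.43] -0.39 [ 0.47        1.82       -5.59159265] tool rotvec [-0.04 -0.78  0.  ]
45 -75 [ 0.61 -0.19  0.43] -0.47 [ 0.57        1.75       -5.70159265] tool rotvec [ 0.15 -0.77  0.  ]
45 -90 [ 0.53 -0.2   0.43] -0.54 [ 0.65        1.65       -5.81159265] tool rotvec [ 0.35 -0.7   0.  ]
45 -40 [ 0.75 -0.1   0.43] -0.26 [ 0.32        1.91       -5.44159265] tool rotvec [-0.32 -0.72 -0.  ]
45 0 [0.82 0.08 0.43] -0.02 [-0.02        1.98       -5.19159265] tool rotvec [-0.7  -0.35 -0.  ]
45 30 [0.78 0.23 0.43] 0.16 [-0.27        1.93       -5.01159265] tool rotvec [-0.78  0.05 -0.  ]
40 -61 [ 0.66 -0.14  0.46] -0.36 [ 0.43        1.74       -5.58159265] tool rotvec [-0.03 -0.7   0.  ]
40 -75 [ 0.6  -0.17  0.46] -0.43 [ 0.52        1.67       -5.68159265] tool rotvec [ 0.14 -0.68  0.  ]
40 -90 [ 0.53 -0.18  0.46] -0.5 [ 0.6         1.57       -5.79159265] tool rotvec [ 0.31 -0.63  0.  ]
40 -40 [ 0.73 -0.08  0.46] -0.25 [ 0.29        1.83       -5.44159265] tool rotvec [-0.28 -0.64 -0.  ]
40 0 [0.79 0.08 0.46] -0.02 [-0.01        1.89       -5.19159265] tool rotvec [-0.63 -0.31 -0.  ]
40 30 [0.76 0.21 0.46] 0.15 [-0.25        1.85       -5.01159265] tool rotvec [-0.7   0.05 -0.  ]
```

apply_moves([
  {"tx": 0, "ty": 0, "tz": -10, "wx": 0, "wy": 0, "wz": 0},
  {"tx": 0, "ty": 0, "tz": -50, "wx": 0, "wy": 0, "wz": 0},
  {"tx": 0, "ty": 0, "tz": -95, "wx": 0, "wy": 0, "wz": 0},
  {"tx": 0, "ty": 0, "tz": -140, "wx": 0, "wy": 0, "wz": 0},
  {"tx": 0, "ty": 0, "tz": -176, "wx": 0, "wy": 0, "wz": 0},
  {"tx": 0, "ty": 0, "tz": -176, "wx": 0, "wy": 0, "wz": 0},
])

```text
time: 5.75
eef_pos: [0.5345, 0.2096, 0.41]
tcp_rot: [0.849, -0.529, 0.006, -0.006]
contact_force: [0.2, -0.4, -0.1]
opening: -0.005
```

apply_moves([
  {"tx": -47, "ty": 11, "tz": 0, "wx": 0, "wy": 0, "wz": 0},
  {"tx": -94, "ty": 22, "tz": 0, "wx": 0, "wy": 0, "wz": 0},
  {"tx": -141, "ty": 33, "tz": 0, "wx": 0, "wy": 0, "wz": 0},
  {"tx": -141, "ty": 33, "tz": 0, "wx": 0, "wy": 0, "wz": 0},
  {"tx": -141, "ty": 33, "tz": 0, "wx": 0, "wy": 0, "wz": 0},
], hand=1)

```text
time: 6.25
eef_pos: [0.4406, 0.3219, 0.4012]
tcp_rot: [0.85, -0.528, 0.0, -0.0]
contact_force: [0.5, 0.6, -0.4]
opening: 0.849
```

```bash
python3 - <<'E'
from h import *
import pickle
S=imaging.read_camera("side");T=imaging.read_camera("top")
pickle.dump({"side":S,"top":T},open("c1.pkl","wb"))
s=readout.get_state();print(s["time"],s["qpos"].round(3),s["eef_pos"],s["contact_force"],s["opening"])
p=s["eef_pos"];R=Ro.from_quat(s["tcp_rot"]).as_matrix()
L=[np.array([p+R@[0,0,.1],p+R@[0,0,.19]]), np.array([[.4425,.321,.028],[.4425,.321,.212]])]
a=np.linspace(0,2*np.pi,40)
for z in(.2,.12):L.append(np.c_[.4425+.016*np.cos(a),.321+.016*np.sin(a),0*a+z])
overlay(S,L,170,110,330,230,"pics/s5.png",5)
crop(T,150,90,410,285,"pics/t5.png",3)
E
```

```text
6.35 [ 0.442  0.004  1.898 -0.     1.239  1.557] [0.44182577 0.32067345 0.40134817] [0.293341   0.2026018  0.37975813] 0.989791074956927
```

View pics/s5.png

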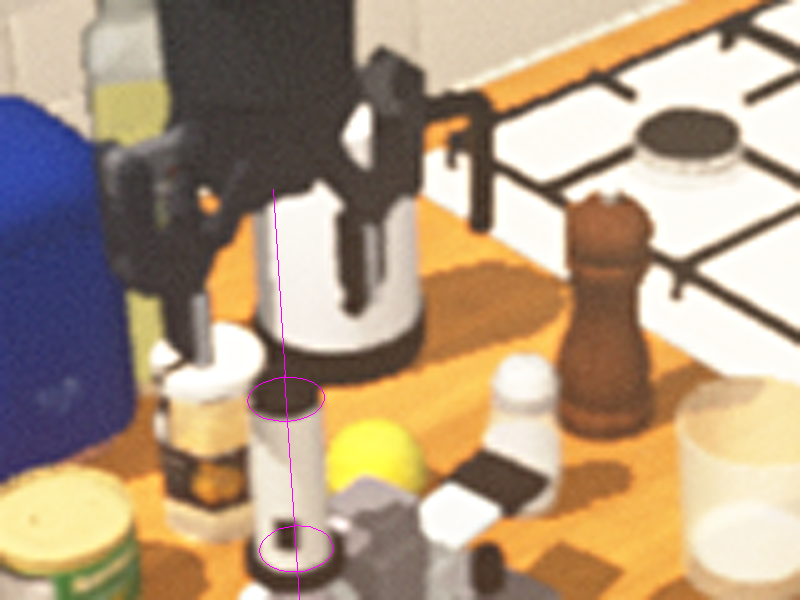

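View pics/t5.png

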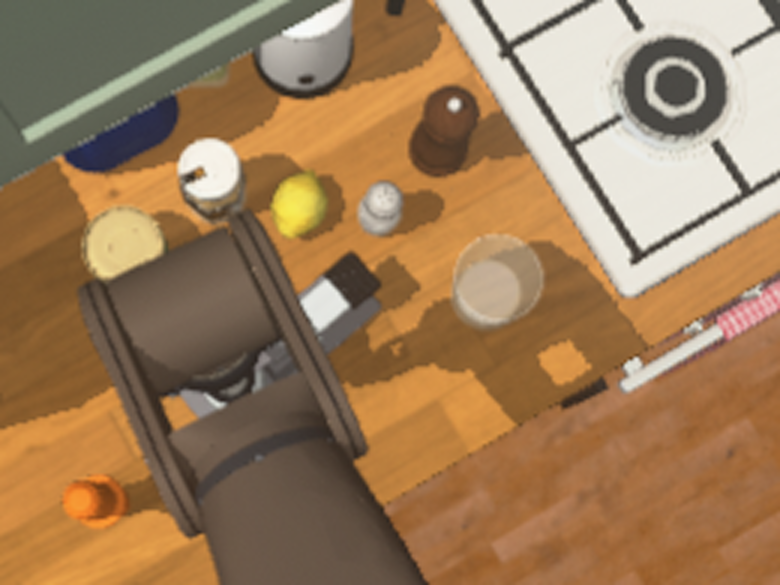

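apply_moves([
  {"tx": 0, "ty": 0, "tz": 15, "wx": 0, "wy": 0, "wz": 0},
  {"tx": 0, "ty": 0, "tz": 30, "wx": 0, "wy": 0, "wz": 0},
  {"tx": 0, "ty": 0, "tz": 45, "wx": 0, "wy": 0, "wz": 0},
  {"tx": 0, "ty": 0, "tz": 58, "wx": 0, "wy": 0, "wz": 0},
  {"tx": 0, "ty": 0, "tz": 67, "wx": 0, "wy": 0, "wz": 0},
  {"tx": 0, "ty": 0, "tz": 67, "wx": 0, "wy": 0, "wz": 0},
])

```text
time: 6.95
eef_pos: [0.441, 0.3208, 0.3323]
tcp_rot: [0.849, -0.529, -0.001, 0.002]
contact_force: [0.0, 0.1, -0.5]
opening: 0.995
```

apply_moves([
  {"tx": 0, "ty": 0, "tz": 0, "wx": 0, "wy": 0, "wz": 0},
  {"tx": 0, "ty": 0, "tz": 0, "wx": 0, "wy": 0, "wz": 0},
  {"tx": 0, "ty": 0, "tz": 0, "wx": 0, "wy": 0, "wz": 0},
  {"tx": 0, "ty": 0, "tz": 0, "wx": 0, "wy": 0, "wz": 0},
  {"tx": 0, "ty": 0, "tz": 0, "wx": 0, "wy": 0, "wz": 0},
  {"tx": 0, "ty": 0, "tz": 0, "wx": 0, "wy": 0, "wz": 0},
], hand=0, force=80)

```text
time: 7.55
eef_pos: [0.4416, 0.3212, 0.3355]
tcp_rot: [0.849, -0.529, 0.0, -0.001]
contact_force: [-0.1, -0.0, 2.4]
opening: 0.354
```

apply_moves([
  {"tx": 0, "ty": 0, "tz": -8, "wx": 0, "wy": 0, "wz": 0},
  {"tx": 0, "ty": 0, "tz": -18, "wx": 0, "wy": 0, "wz": 0},
  {"tx": 0, "ty": 0, "tz": -30, "wx": 0, "wy": 0, "wz": 0},
  {"tx": 0, "ty": 0, "tz": -42, "wx": 0, "wy": 0, "wz": 0},
  {"tx": 0, "ty": 0, "tz": -54, "wx": 0, "wy": 0, "wz": 0},
  {"tx": 0, "ty": 0, "tz": -66, "wx": 0, "wy": 0, "wz": 0},
  {"tx": 0, "ty": 0, "tz": -78, "wx": 0, "wy": 0, "wz": 0},
  {"tx": 0, "ty": 0, "tz": -88, "wx": 0, "wy": 0, "wz": 0},
  {"tx": 0, "ty": 0, "tz": -88, "wx": 0, "wy": 0, "wz": 0},
  {"tx": 0, "ty": 0, "tz": -88, "wx": 0, "wy": 0, "wz": 0},
])

```text
time: 8.55
eef_pos: [0.4413, 0.3211, 0.4227]
tcp_rot: [0.849, -0.529, -0.0, -0.0]
contact_force: [-0.4, -0.3, -3.4]
opening: 0.36
```

```bash
python3 - <<'E'
from h import *
import pickle
S=imaging.read_camera("side");T=imaging.read_camera("top")
pickle.dump({"side":S,"top":T},open("c2.pkl","wb"))
s=readout.get_state();print(s["time"],s["qpos"].round(3),s["eef_pos"],s["contact_force"],s["opening"])
p=s["eef_pos"];R=Ro.from_quat(s["tcp_rot"]).as_matrix()
L=[np.array([p+R@[0,0,.155],p+R@[0,0,.305]])]
overlay(S,L,170,80,350,230,"pics/s6.png",4)
E
```

```text
8.65 [ 0.443 -0.013  1.877  0.     1.278  1.557] [0.44118055 0.32105069 0.42173637] [-0.67693708 -0.12661542 -1.70401587] 0.3567043778245322
```

View pics/s6.png

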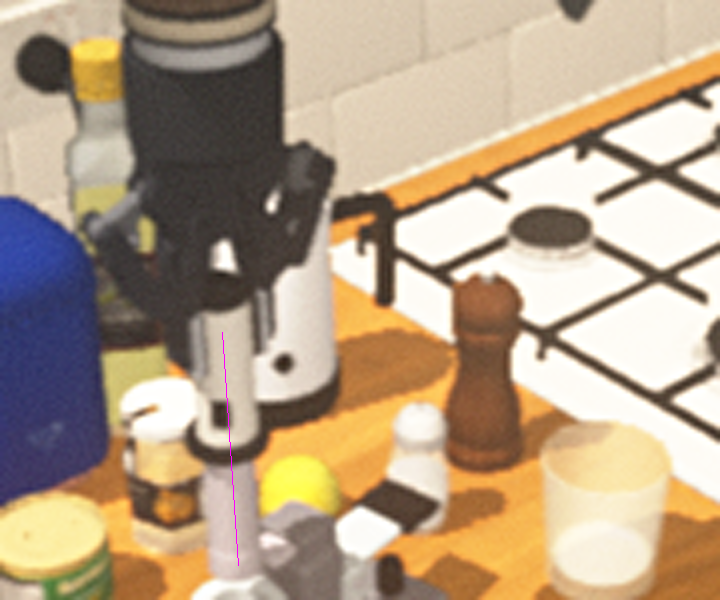

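```bash
python3 - <<'E'
from h import *
s=readout.get_state();p=np.array([.4413,.3211,.4227]);R=Ro.from_quat(s["tcp_rot"])
print(R.as_matrix().round(3))
for w in [(.4413,.3211,.455),(.405,.22,.455),(.45,.12,.455)]: print((R.inv().apply(np.array(w)-p)*1000).round())
# from A
A=np.array([.45,.12,.455]); Rt=R*Ro.from_rotvec([0,-.785,0]); a=-Rt.as_matrix()[:,2]; print(a)
B=np.array([.532,.084,.145])+.3047*a; print(B,"from A, B+60mm", (R.inv().apply(B+[0,0,.06]-A)*1000).round())
E
```

```text
[[ 0.441 -0.897 -0.002]
 [-0.897 -0.441 -0.001]
 [-0.     0.002 -1.   ]]
[ -0.   0. -32.]
[ 75.  77. -32.]
[184.  81. -32.]
[ 0.3128742  -0.63386136  0.70733974]
[ 0.62733277 -0.10913756  0.36052642] from A, B+60mm [284. -58.  34.]
```

apply_moves([
  {"tx": 0, "ty": 0, "tz": -16, "wx": 0, "wy": 0, "wz": 0},
  {"tx": 0, "ty": 0, "tz": -32, "wx": 0, "wy": 0, "wz": 0},
  {"tx": 18, "ty": 19, "tz": -32, "wx": 0, "wy": 0, "wz": 0},
  {"tx": 37, "ty": 38, "tz": -32, "wx": 0, "wy": 0, "wz": 0},
  {"tx": 56, "ty": 58, "tz": -32, "wx": 0, "wy": 0, "wz": 0},
  {"tx": 75, "ty": 77, "tz": -32, "wx": 0, "wy": 0, "wz": 0},
  {"tx": 102, "ty": 78, "tz": -32, "wx": 0, "wy": 0, "wz": 0},
  {"tx": 130, "ty": 79, "tz": -32, "wx": 0, "wy": 0, "wz": 0},
  {"tx": 158, "ty": 80, "tz": -32, "wx": 0, "wy": 0, "wz": 0},
  {"tx": 184, "ty": 81, "tz": -32, "wx": 0, "wy": 0, "wz": 0},
  {"tx": 184, "ty": 81, "tz": -32, "wx": 0, "wy": 0, "wz": 0},
])

```text
time: 9.75
eef_pos: [0.4508, 0.1182, 0.4567]
tcp_rot: [0.848, -0.53, 0.002, -0.0]
contact_force: [0.0, -0.2, -2.2]
opening: 0.358
```

apply_moves([
  {"tx": 29, "ty": -6, "tz": 3, "wx": 0, "wy": -0.08, "wz": 0},
  {"tx": 58, "ty": -12, "tz": 6, "wx": 0, "wy": -0.16, "wz": 0},
  {"tx": 87, "ty": -18, "tz": 9, "wx": 0, "wy": -0.24, "wz": 0},
  {"tx": 116, "ty": -24, "tz": 13, "wx": 0, "wy": -0.32, "wz": 0},
  {"tx": 145, "ty": -30, "tz": 17, "wx": 0, "wy": -0.4, "wz": 0},
  {"tx": 174, "ty": -36, "tz": 21, "wx": 0, "wy": -0.48, "wz": 0},
  {"tx": 203, "ty": -42, "tz": 25, "wx": 0, "wy": -0.56, "wz": 0},
  {"tx": 232, "ty": -48, "tz": 28, "wx": 0, "wy": -0.64, "wz": 0},
  {"tx": 260, "ty": -53, "tz": 31, "wx": 0, "wy": -0.72, "wz": 0},
  {"tx": 284, "ty": -58, "tz": 34, "wx": 0, "wy": -0.785, "wz": 0},
  {"tx": 284, "ty": -58, "tz": 34, "wx": 0, "wy": -0.785, "wz": 0},
  {"tx": 284, "ty": -58, "tz": 34, "wx": 0, "wy": -0.785, "wz": 0},
])

```text
time: 10.95
eef_pos: [0.6276, -0.109, 0.4212]
tcp_rot: [0.785, -0.489, -0.324, -0.202]
contact_force: [-0.1, 0.6, -2.5]
opening: 0.358
```

```bash
cat > chk.py <<'E'
from h import *
import pickle,sys
k=sys.argv[1]
S=imaging.read_camera("side");T=imaging.read_camera("top")
pickle.dump({"side":S,"top":T},open(f"c{k}.pkl","wb"))
s=readout.get_state();print(s["time"],s["qpos"].round(3),s["eef_pos"],s["contact_force"],s["opening"])
p=s["eef_pos"];R=Ro.from_quat(s["tcp_rot"]).as_matrix()
h=p+R@[0,0,.3047]; print("head",h,"tilt deg",np.degrees(np.arccos(-R[2,2])))
a=np.linspace(0,2*np.pi,40)
L=[np.array([p+R@[0,0,.155],h]),np.c_[.532+.04*np.cos(a),.084+.04*np.sin(a),0*a+.091],
 h+.015*(np.cos(a)[:,None]*R[:,0]+np.sin(a)[:,None]*R[:,1])]
overlay(S,L,230,80,400,240,f"pics/s{k}.png",4)
overlay(T,L,210,110,400,260,f"pics/t{k}.png",4)
E
python3 chk.py 7
```

```text
11.05 [-0.387  0.278  1.597  0.512  1.866  0.723] [ 0.6270207  -0.10804244  0.42159753] [-0.73538186  0.37031092 -1.76431629] 0.3519772364121432
head [0.53209731 0.08485693 0.20567747] tilt deg 44.87630882477009
```

View pics/s7.png

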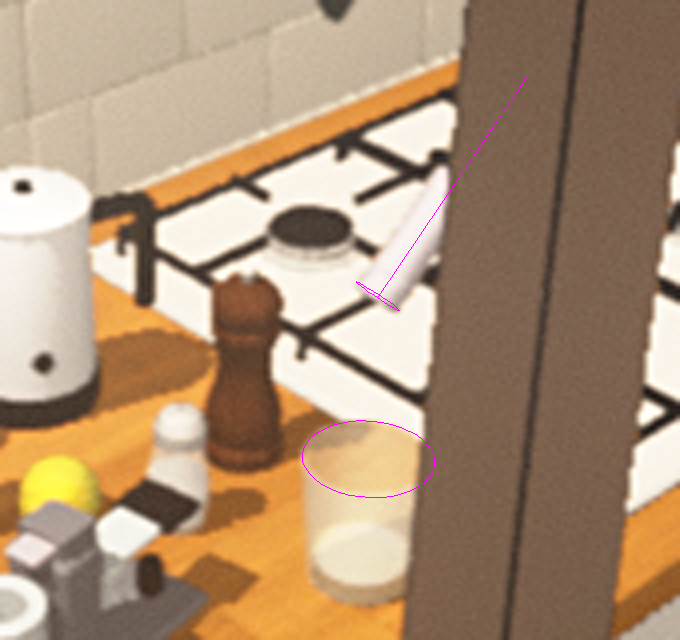

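View pics/t7.png

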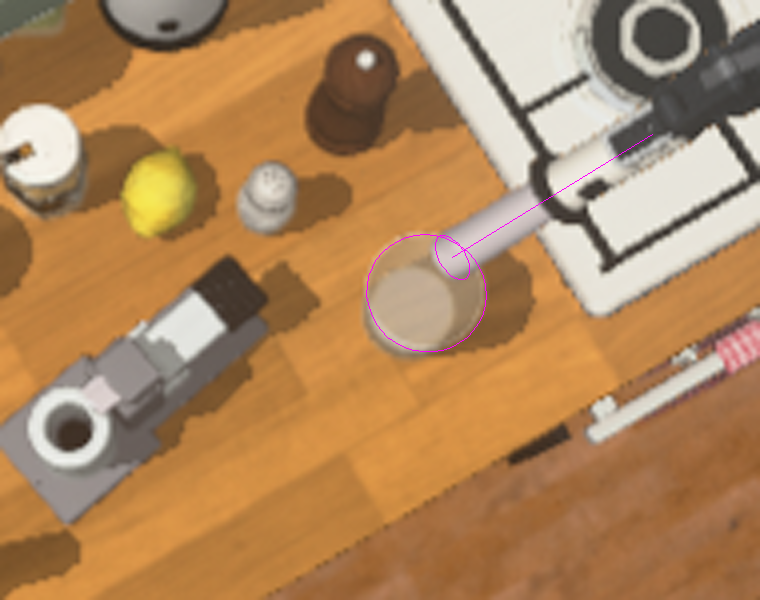

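apply_moves([
  {"tx": 10, "ty": 0, "tz": 10, "wx": 0, "wy": 0, "wz": 0},
  {"tx": 20, "ty": 0, "tz": 20, "wx": 0, "wy": 0, "wz": 0},
  {"tx": 30, "ty": 0, "tz": 30, "wx": 0, "wy": 0, "wz": 0},
  {"tx": 38, "ty": 0, "tz": 38, "wx": 0, "wy": 0, "wz": 0},
  {"tx": 42, "ty": 0, "tz": 42, "wx": 0, "wy": 0, "wz": 0},
  {"tx": 42, "ty": 0, "tz": 42, "wx": 0, "wy": 0, "wz": 0},
  {"tx": 42, "ty": 0, "tz": 42, "wx": 0, "wy": 0, "wz": 0},
  {"tx": 42, "ty": 0, "tz": 42, "wx": 0, "wy": 0, "wz": 0},
])

```text
time: 11.85
eef_pos: [0.6274, -0.1092, 0.3622]
tcp_rot: [0.785, -0.488, -0.324, -0.202]
contact_force: [-0.9, 0.2, -2.9]
opening: 0.353
```

```bash
python3 chk.py 8
```

```text
11.95 [-0.388  0.33   1.644  0.5    1.78   0.673] [ 0.62734247 -0.10916784  0.36212545] [ 0.07530473 -0.83040572 -2.93357499] 0.3614740786596715
head [0.53267692 0.08400983 0.14634104] tilt deg 44.91244961490827
```

View pics/s8.png

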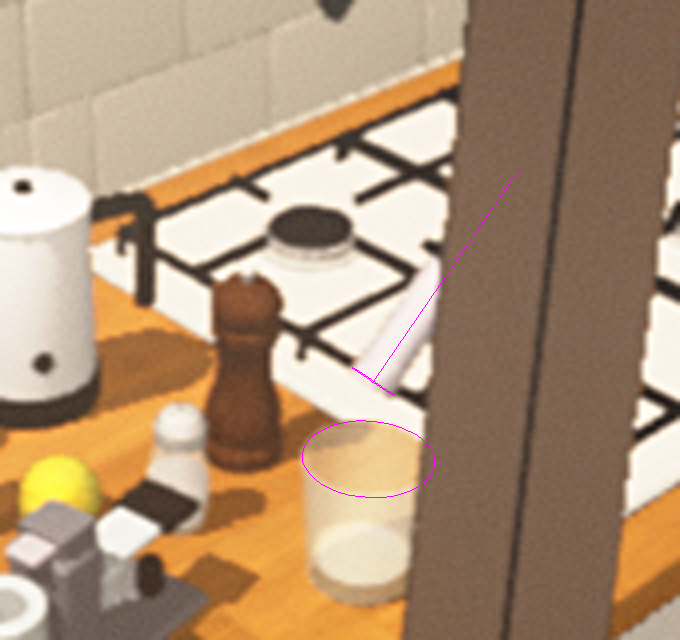

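View pics/t8.png

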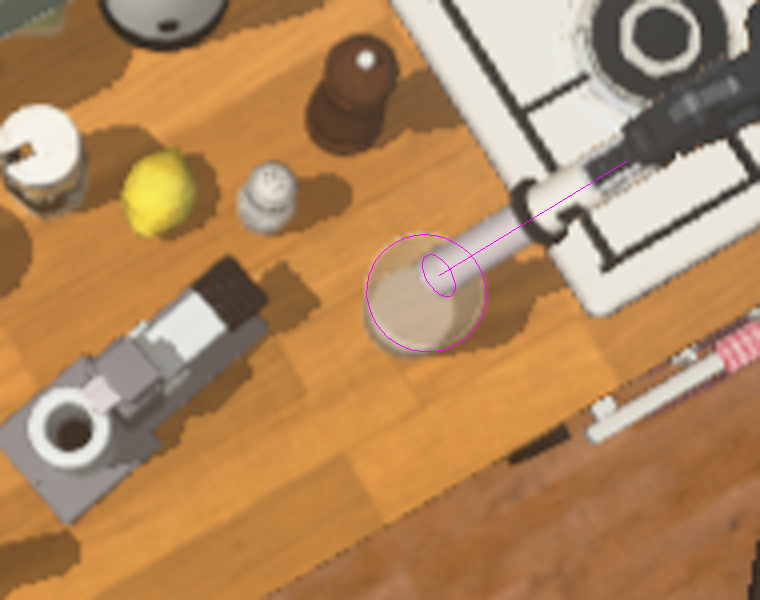

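```bash
python3 -c "
from h import *
print(np.abs(readout.get_state()['dq']).max()); print(ctrl.sign_off())"
```

```text
0.0036847411302513506
the job is handed in; nothing more can be done
None
```

The job is handed in. The blender is out of the dock and held leaned over above the middle of the glass. `sign_off` gives no verdict, so what follows is from my own checks.

- **Pedal:** I pressed the tread about 18 mm down until it stopped moving; the force rose to 22 N with no further travel. The side picture then showed the bolt back and the blender popped up.
- **Lift:** I gripped the handle from above at 80 N and drew it straight up out of the well.
- **Final pose:** the lean is 44.9°. By the arm's own readings and the planned grip point, the head end is about 1 mm (level) from the glass's axis at z = 0.146 m, 55 mm above the rim. The arm was nearly still when I handed in.
- **Pictures:** the last ones from both cameras match that pose to within a few pixels. They show the glass where I measured it at the start, and nothing looks moved among the things in view. The jam jar and lemon show only in the top picture, and the tea tin is outside both last crops.

The handle and gripper were hidden behind the arm in the last side picture. For those I relied on the top picture and the jaw opening, which stayed steady at about 0.36, roughly the handle's 32 mm. No check failed. About 12 of the 58 s were used.

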